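# Close up the desk organizer with the fingertips

### The job

Close up the three-tier desk organizer using only your fingertips: push the middle and the bottom drawer fully shut and press the raised lid on top down until it is closed, gently, without slamming any of them. The eraser and the memory stick stay lying in their drawers. Do not grasp or lift anything, and leave the other things on the desk where they stand.

Things in the scene. Friction and masses are not known exactly. Their poses are not given: they have to be found in the camera images.
- organizer: Fixed milky acrylic organizer, three tiers stepped like a staircase facing the robot. Origin: centre of its underside; own x points front to back, y left, z up. 200 mm wide, back at x = 100 mm. Case fronts: bottom tier x = -100 mm (its top 51 mm above the desk), middle -55 mm (top 99 mm), top tier -10 mm: an open box, rim 136 mm above the desk, closed by a lid.
- drawer_bottom_front (a point): Centre of the outer face of the bottom drawer's front panel (196 mm wide, 42 tall, 5 thick, from 4 to 46 mm above the desk), the face to push; pushing along the organizer's +x shuts it. Shut, this point is at organizer x = -105 mm, y = 0, z = 25 mm. The drawer's side walls reach 35 mm above the desk.
- drawer_middle_front (a point): The same point on the middle drawer: panel 196 mm wide, 42 mm tall, from 52 to 94 mm above the desk. Shut, it is at organizer x = -60 mm, y = 0, z = 73 mm. Its side walls reach 83 mm above the desk.
- drawer_bottom (a joint): How far the bottom drawer is out, m: 0 shut, up to 0.08. It slides with about 1.5 N of friction, some damping, and stays where it is left.
- drawer_middle (a joint): How far the middle drawer is out, m: 0 shut, up to 0.08. Friction as the bottom one. Open, it overhangs the bottom drawer, so fingers pushing that one from above may meet it: shut the middle one first.
- lid_hinge (a point): Centre of the lid's hinge line, on the top back edge of the organizer (organizer x = +100 mm, z = 136 mm). The hinge runs along the organizer's y.
- lid_edge (a point): Middle of the lid's free edge, on its outer (upper) face. The lid is a flat plate 112 mm from hinge to free edge, 200 mm wide, 4 mm thick.
- lid (a joint): Lid angle, rad: 0 shut (level on the top box), growing as its free edge, the one towards the robot, rises; up to 1.5. The raised lid's outer face looks up and to the back. Stiff hinge (about 0.13 Nm): it stays at any angle and does not fall, so it must be pushed all the way down.
- eraser: White eraser 18 x 45 x 12 mm, loose in the bottom drawer, origin at the centre of its underside.
- memory_stick: Black memory stick 18 x 50 x 9 mm, loose in the middle drawer, origin under its middle.
- jar: Small glass jar with an aluminium twist lid, 60 mm across, 64 mm tall, beside the organizer; origin at the centre of its underside.
- pen_cup: Dark steel cup 72 mm across, 95 mm tall, with pens up to 165 mm above the desk, beside the organizer; origin at the centre of its underside.
- wrist_rest: Black wrist rest block 150 x 70 x 20 mm, lying beside the organizer; origin at the centre of its underside.
- stapler: Black stapler 140 x 36 x 55 mm, beside the organizer; origin at the centre of its underside.

How it is judged:
By the outcome, as a careful person would: the job done as asked, in the order asked, and still so for the second after the job is handed in, with the robot touching nothing.
It also fails if it takes over 54 s, if anything falls off the work surface, if the arm or the gripper's body presses on something with over 40 N, if the wrist force passes 120 N, or if a joint passes its speed limit or range.

### The arm

A 6-joint arm with a two-finger parallel gripper is mounted at the origin on the work surface. World frame = base frame: x ahead of the robot, y to its left, z up, the work surface at z = 0. Lengths are in m, angles in rad, forces in N, time in s.
With the tool pointing down it reaches from about 0.35 to 0.975 m from the base axis. Payload 17.4 kg.
Tool frame: the origin (TCP) lies at the very end of the fingers, on their centre line; the grasp point (between the pads) lies 19 mm behind it; z points along the fingers, y is the line along which they close (so a half turn about z gives the same grasp; the last joint's range is limited). The gripper opens to 85 mm and grips with 20 to 120 N. Pads are 22 mm wide; open, the fingers measure 114 mm over their backs; the gripper's body (76 mm by 85 mm) begins 54 mm behind the grasp point. The pads swing forward as they close: fully open they stand 13 mm farther back than shut.
Start: joints at [1.157, 0.116, 1.442, -0, 1.584, -0.038], TCP at [0.248, 0.628, 0.231] pointing down, gripper open.
Joint ranges: [-2.83, 2.83], [-0.83, 2.19], [0.07, 2.5], [-1.14, 4.28], [0.01, 3], [-2.97, 2.97]. Speed limits (rad/s): [1.89, 1.89, 2.22, 3.14, 3.14, 3.14].

### API

Orientations are given as a unit quaternion [w, x, y, z].
In Python, from bench import bot gives the robot as it stands. The module is installed in compiled form; this text tells all that it offers. Calls block until the motion is done:
- bot.move_ptp(position, orientation): joint-space move of the TCP to a pose.
- bot.move_straight(position, rot=None, rate=0.15, stop_force=None): straight line of the TCP; rot=None keeps the orientation; rate is the mean speed in m/s. With stop_force (N) it stops when the force on the tool has changed by that much, and returns True; else False.
- bot.set_joints(angles): joint-space move.
- bot.set_gripper(opening, force=None): finger opening in m; force is the grip in N (None keeps the last); returns when the fingers have stopped.
- bot.hold(seconds).
- bot.inverse_kinematics(position, orientation): joint angles nearest the present ones, or None.
- bot.snapshot(name): name is "side" or "top" or "wrist"; returns (picture, depth): 384x512x3 uint8, blue, green, red; 384x512 float32, m along the optical axis (not along the pixel's ray), 0 where there is no reading.
- bot.camera_model(name): a dict with "fx", "fy", "cx", "cy" (pixels), "distortion" ([k1, k2, p1, p2, k3] as OpenCV has them; the pictures are not rectified), "extrinsics" (4x4, takes a point from world to camera coordinates). Camera axes: x right, y down, z forward; pixel columns grow to the right and rows downward; lengths in m; the calibration is good to about 2 mm. A picture is of the moment at which its call begins: read the wrist's pose just before it. camera_model takes no time and is no camera call; for the wrist camera it gives the pose at the moment of the call.
A pose or a line that the arm cannot do raises bot.Unreachable and nothing moves.
- bot.hand_in(): hands the job in; it is judged then, once.
Trained networks look in the newest picture that a camera, given by its name, has taken for a name from the list of things; names that differ only in an ending like _2 or _b are one class to them, and where a whole thing is asked for, a point or a joint stands for the part that bears it (a point fixed in the world has none). Each returns a list of dicts, best first, with "score" (0 to 1); they miss things now and then, are a little off and sometimes report something else, mostly with a low value. They report only what shows in the picture. A call takes as long as a camera call.
- bot.find_in(camera, target): "position" ([x, y, z] in m, in world coordinates, good to about 4 mm: the middle of the surface that is visible of it).
- bot.masks_of(camera, target): "pixels" (384x512 bool, what is visible of it).
Readings, each from a call of its own:
- bot.get_clock(): time.
- bot.get_joint_positions(): joint angles.
- bot.get_qd(): joint speeds.
- bot.get_joint_efforts(): joint torques, N m.
- bot.get_position(): TCP position.
- bot.get_tcp_rot(): TCP orientation.
- bot.get_ft_force(): force on the tool from outside, world axes, zero at the start.
- bot.get_torque(): the same for the moment, N m.
- bot.get_opening(): finger opening in m.
- bot.get_gripper_force(): force on a finger pad.
Only numpy, scipy, OpenCV 4.12 (cv2) and the standard library are available. Lean on these libraries where they do the work, as an engineer would, in place of code of your own. Each camera call takes 0.05 s, during which the arm holds its last target. There are 200 camera calls.

## Working session

There is one attempt and no reset: what is moved stays moved. The work goes in short steps, each a Python script; the robot and the scene stay as the last script left them, time stands still between calls to the robot, and variables do not carry over. Pictures are saved under pics/ and viewed, at most 10 in all, crops included, and the job is handed in when it is done.

```bash
mkdir -p pics; python3 - <<'E'
from bench import bot
import cv2,numpy as np
ims=[]
for c in("side","top"):
    p,d=bot.snapshot(c); cv2.imwrite(f"pics/{c}0.png",p); np.save(f"{c}.npy",d)
    m=bot.camera_model(c); print(c,m["fx"],np.round(m["distortion"],3),np.round(np.linalg.inv(m["extrinsics"]),3).tolist())
    for t in["organizer","drawer_bottom_front","drawer_middle_front","lid_hinge","lid_edge","lid","eraser","memory_stick","jar","pen_cup","wrist_rest","stapler"]:
        try: print(c,t,[(round(r["score"],2),np.round(r["position"],3).tolist()) for r in bot.find_in(c,t)[:2]])
        except Exception as e: print(t,e)
print(bot.get_clock(),bot.get_tcp_rot())
E
```

```text
side 476.3971707774227 [-0.118  0.     0.     0.     0.   ] [[0.863, -0.342, 0.373, 0.139], [-0.505, -0.609, 0.611, -0.692], [0.018, -0.716, -0.698, 1.01], [0.0, 0.0, 0.0, 1.0]]
side organizer [(0.9, [0.613, -0.156, 0.098])]
side drawer_bottom_front [(0.85, [0.511, -0.135, 0.008])]
side drawer_middle_front [(0.67, [0.56, -0.145, 0.055])]
side lid_hinge [(0.58, [0.62, -0.159, 0.097]), (0.49, [0.556, -0.146, 0.056])]
side lid_edge [(0.63, [0.701, -0.158, 0.198])]
side lid [(0.66, [0.701, -0.155, 0.201])]
side eraser [(0.69, [0.537, -0.119, 0.021])]
side memory_stick [(0.41, [0.583, -0.102, 0.063])]
side jar [(0.96, [0.504, 0.021, 0.061])]
side pen_cup [(0.79, [0.698, 0.026, 0.085])]
side wrist_rest [(0.68, [0.562, -0.337, 0.017])]
side stapler [(0.85, [0.597, 0.138, 0.041])]
top 428.3459142540894 [-0.103  0.     0.     0.     0.   ] [[0.0, -0.997, 0.071, 0.533], [-1.0, -0.001, -0.007, 0.095], [0.007, -0.071, -0.997, 1.226], [0.0, 0.0, 0.0, 1.0]]
top organizer [(0.93, [0.621, -0.139, 0.098])]
top drawer_bottom_front [(0.85, [0.511, -0.131, 0.012])]
top drawer_middle_front [(0.78, [0.554, -0.141, 0.052]), (0.67, [0.619, -0.137, 0.102])]
top lid_hinge [(0.57, [0.618, -0.135, 0.101])]
top lid_edge [(0.84, [0.708, -0.139, 0.201]), (0.24, [0.548, -0.142, 0.056])]
top lid [(0.8, [0.706, -0.14, 0.201])]
top eraser []
top memory_stick []
top jar [(0.91, [0.514, 0.042, 0.065])]
top pen_cup [(0.59, [0.699, 0.005, 0.028])]
top wrist_rest [(0.66, [0.565, -0.329, 0.021])]
top stapler [(0.36, [0.617, -0.134, 0.099])]
1.3 [-1.38946075e-05  1.86785137e-01  9.82400790e-01 -2.91855387e-06]
```

View pics/side0.png

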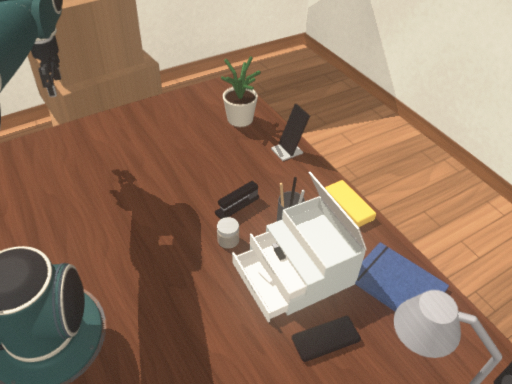

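View pics/top0.png

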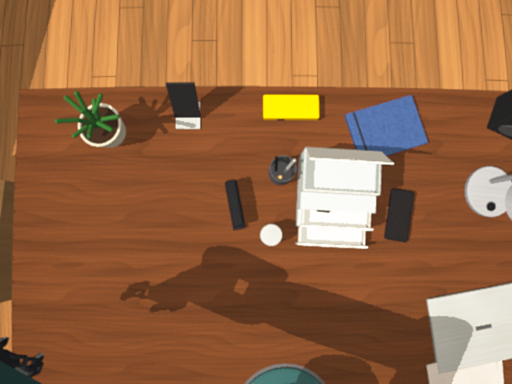

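```bash
cat > h.py <<'E'
from bench import bot
import cv2,numpy as np
def cloud(c,t=None,i=0):
    m=bot.camera_model(c); p,d=bot.snapshot(c)
    mk=d>0
    if t: mk&=bot.masks_of(c,t)[i]["pixels"]
    v,u=np.nonzero(mk); z=d[v,u]
    K=np.array([[m["fx"],0,m["cx"]],[0,m["fy"],m["cy"]],[0,0,1]])
    q=cv2.undistortPoints(np.c_[u,v].astype(float)[:,None],K,np.array(m["distortion"]))[:,0]
    P=np.c_[q*z[:,None],z,np.ones(len(z))]@np.linalg.inv(m["extrinsics"]).T
    return P[:,:3],np.c_[u,v],p
E
python3 - <<'E'
from h import *
for c in("side","top"):
    for t in("organizer","drawer_bottom_front","drawer_middle_front","lid_edge"):
        P,_,_=cloud(c,t); P=P[(abs(P[:,0]-.6)<.2)&(P[:,2]>-.01)]
        print(c,t,len(P),np.round(np.percentile(P,[1,10,50,90,99],axis=0),3).tolist())
        np.save(f"{c}_{t}.npy",P)
P=np.vstack([np.load(f"{c}_organizer.npy") for c in("side","top")])
h,e=np.histogram(P[:,2],bins=np.arange(0,.26,.006)); print(list(zip(np.round(e,3),h)))
L=np.vstack([np.load(f"{c}_lid_edge.npy") for c in("side","top")]); L=L[L[:,2]>.15]
c=L.mean(0); print("lid plane",c,np.linalg.svd(L-c,full_matrices=False)[1:])
E
```

```text
side organizer 10400 [[0.477, -0.242, 0.006], [0.515, -0.236, 0.012], [0.617, -0.155, 0.099], [0.719, -0.052, 0.135], [0.732, -0.039, 0.24]]
side drawer_bottom_front 1676 [[0.475, -0.224, 0.005], [0.478, -0.215, 0.008], [0.508, -0.138, 0.012], [0.535, -0.046, 0.044], [0.547, -0.039, 0.049]]
side drawer_middle_front 1737 [[0.524, -0.228, 0.007], [0.527, -0.221, 0.055], [0.557, -0.142, 0.06], [0.584, -0.046, 0.094], [0.595, -0.003, 0.099]]
side lid_edge 644 [[0.68, -0.242, 0.141], [0.686, -0.227, 0.158], [0.701, -0.145, 0.204], [0.724, -0.064, 0.24], [0.734, -0.046, 0.243]]
top organizer 7571 [[0.482, -0.237, 0.0], [0.511, -0.218, 0.008], [0.619, -0.133, 0.096], [0.705, -0.05, 0.168], [0.733, -0.036, 0.237]]
top drawer_bottom_front 1184 [[0.476, -0.221, -0.001], [0.483, -0.21, 0.003], [0.503, -0.134, 0.007], [0.523, -0.058, 0.04], [0.529, -0.039, 0.048]]
top drawer_middle_front 1167 [[0.526, -0.224, 0.049], [0.534, -0.214, 0.052], [0.551, -0.14, 0.055], [0.57, -0.058, 0.089], [0.578, -0.042, 0.095]]
top lid_edge 973 [[0.682, -0.236, 0.096], [0.688, -0.218, 0.15], [0.706, -0.136, 0.198]
[... 1113 characters left out ...]
4(78)), (np.float64(0.18), np.int64(88)), (np.float64(0.186), np.int64(84)), (np.float64(0.192), np.int64(87)), (np.float64(0.198), np.int64(90)), (np.float64(0.204), np.int64(92)), (np.float64(0.21), np.int64(81)), (np.float64(0.216), np.int64(99)), (np.float64(0.222), np.int64(97)), (np.float64(0.228), np.int64(112)), (np.float64(0.234), np.int64(217)), (np.float64(0.24), np.int64(100)), (np.float64(0.246), np.int64(0)), (np.float64(0.252), np.int64(0))]
lid plane [ 0.70319972 -0.1423498   0.20278156] (array([2.25231252, 1.18351626, 0.04345732]), array([[ 0.05776093,  0.99832962,  0.00128043],
       [-0.40822044,  0.02244815,  0.91260734],
       [ 0.9110542 , -0.05323575,  0.40883518]]))
```

```bash
cat >> h.py <<'E'
yaw=np.radians(-3.33); O=np.array([.633,-.137,0])
Rz=np.array([[np.cos(yaw),-np.sin(yaw),0],[np.sin(yaw),np.cos(yaw),0],[0,0,1]])
W=lambda x,y,z:(O+Rz@[x,y,z]).tolist()
inv=lambda p:np.round(Rz.T@(np.array(p)-O),4).tolist()
def q(k): a=(yaw+k*np.pi)/2; return [0,float(np.cos(a)),float(np.sin(a)),0]
E
python3 - <<'E'
from h import *
for k in(0,1):
    for p in((-.15,0,.25),(-.071,0,.065),(-.116,0,.025),(.1,0,.33),(.08,0,.23)):
        j=bot.inverse_kinematics(W(*p),q(k)); print(k,p,None if j is None else np.round(j,2))
E
```

```text
0 (-0.15, 0, 0.25) [-0.31 -0.28  1.78 -0.    1.64  1.32]
0 (-0.071, 0, 0.065) [-0.28  0.    1.84 -0.    1.3   1.35]
0 (-0.116, 0, 0.025) [-0.29 -0.06  1.96 -0.    1.23  1.33]
0 (0.1, 0, 0.33) [-0.23  0.27  1.11 -0.    1.76  1.4 ]
0 (0.08, 0, 0.23) [-0.23  0.23  1.32 -0.    1.6   1.4 ]
1 (-0.15, 0, 0.25) [-0.31 -0.28  1.78 -0.    1.64 -1.82]
1 (-0.071, 0, 0.065) [-0.28  0.    1.84 -0.    1.3  -1.79]
1 (-0.116, 0, 0.025) [-0.29 -0.06  1.96 -0.    1.23 -1.81]
1 (0.1, 0, 0.33) [-0.23  0.27  1.11 -0.    1.76 -1.74]
1 (0.08, 0, 0.23) [-0.23  0.23  1.32 -0.    1.6  -1.74]
```

```bash
python3 - <<'E'
from h import *
bot.set_gripper(0.0,20)
bot.move_ptp(W(-.15,0,.25),q(0))
P,_,p=cloud("wrist"); cv2.imwrite("pics/w1.png",p)
L=np.array([Rz.T@(x-O) for x in P]); 
for n,lo,hi in(("bot top",.040,.050),("mid top",.089,.0965)):
    s=L[(abs(L[:,1])<.08)&(L[:,2]>lo)&(L[:,2]<hi)]
    for a in(-.06,0,.06):
        t=s[abs(s[:,1]-a)<.02]; print(n,a,len(t),np.percentile(t[:,0],[2,10]) if len(t) else "")
print(bot.get_clock(),bot.get_opening())
bot.move_straight(W(-.15,0,.068),rate=.15)
print(inv(bot.get_position()),bot.get_ft_force(),bot.get_clock())
print(bot.move_straight(W(-.095,0,.068),rate=.04,stop_force=8),inv(bot.get_position()),bot.get_ft_force(),bot.get_clock())
E
```

```text
bot top -0.06 179 [-0.15199484 -0.15184936]
bot top 0 182 [-0.1521995  -0.15196349]
bot top 0.06 181 [-0.15229517 -0.15209673]
mid top -0.06 199 [-0.1028953  -0.10277179]
mid top 0 238 [-0.10358471 -0.10350499]
mid top 0.06 184 [-0.10320803 -0.10308775]
5.7083 0.0002344135134943109
[-0.1496, -0.0001, 0.0689] [-0.22572821  0.44803794  0.04660268] 7.075
False [-0.095, -0.0, 0.0681] [0.16416259 0.69638086 1.05480557] 8.6
```

View pics/w1.png

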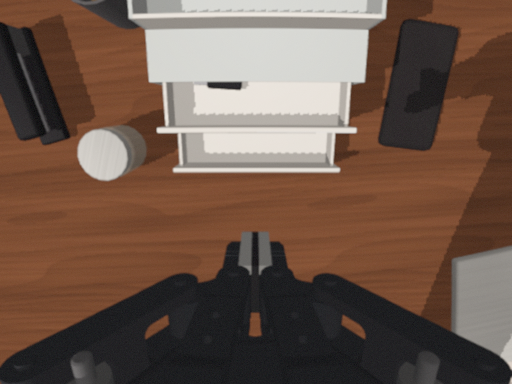

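The wrist view shows both drawers open (panels at rows 130 and 170) with the memory stick at (225,84) and the finger centred. The yaw fits.

```bash
python3 - <<'E'
from h import *
def st(x,z,r,f): print(x,bot.move_straight(W(x,0,z),rate=r,stop_force=f),inv(bot.get_position()),np.round(bot.get_ft_force(),2),round(bot.get_clock(),2))
st(-.08,.068,.025,8); st(-.058,.068,.012,8)
bot.move_straight(W(-.085,0,.068),rate=.06)
bot.move_straight(W(-.19,0,.11),rate=.12)
P,_,p=cloud("wrist"); cv2.imwrite("pics/w2.png",p); L=(P-O)@Rz
for n,lo,hi in(("bot top",.040,.050),("mid top",.089,.0965),("tier mid",.0975,.103)):
    s=L[(abs(L[:,1])<.08)&(L[:,2]>lo)&(L[:,2]<hi)]; print(n,len(s),np.percentile(s[:,0],[2,10,50]) if len(s) else "")
E
```

```text
-0.08 False [-0.08, 0.0, 0.0679] [-0.14 -0.21  0.03] 9.35
-0.058 True [-0.0718, 0.0001, 0.0676] [ 0.03  0.93 -0.01] 10.26
bot top 2014 [-0.15242199 -0.152104   -0.1494555 ]
mid top 0 
tier mid 0
```

View pics/w2.png

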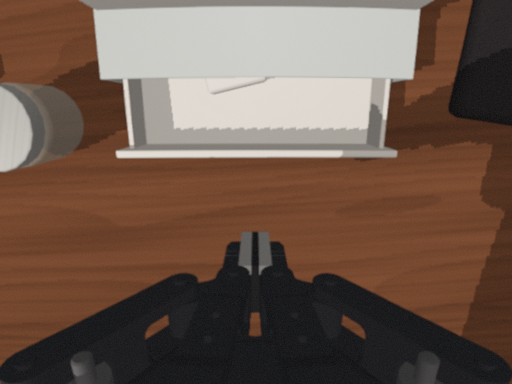

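The view shows the bottom drawer still open (panel at row 152) with the eraser at (238,82). The middle front now sits far back. Next is the bottom drawer.

```bash
python3 - <<'E'
from h import *
def st(x,z,r,f): print(x,bot.move_straight(W(x,0,z),rate=r,stop_force=f),inv(bot.get_position()),np.round(bot.get_ft_force(),2),round(bot.get_clock(),2))
bot.move_straight(W(-.19,0,.027),rate=.12)
st(-.14,.027,.04,8); st(-.125,.027,.025,8); st(-.103,.027,.012,8)
bot.move_straight(W(-.135,0,.027),rate=.06)
bot.move_straight(W(-.17,0,.25),rate=.15)
P,_,p=cloud("wrist"); cv2.imwrite("pics/w3.png",p); L=(P-O)@Rz
for n,lo,hi in(("bot top",.040,.049),("tier bot",.0495,.055),("mid top",.088,.0965),("tier mid",.0975,.104),("rim",.133,.14)):
    s=L[(abs(L[:,1])<.08)&(L[:,2]>lo)&(L[:,2]<hi)]; print(n,len(s),np.percentile(s[:,0],[2,10,50]) if len(s) else "")
print(bot.get_clock())
E
```

```text
-0.14 False [-0.14, -0.0, 0.0271] [-0.61  0.13  0.34] 14.01
-0.125 False [-0.1249, 0.0, 0.0269] [0.45 0.44 0.19] 14.76
-0.103 True [-0.1169, 0.0001, 0.0266] [ 0.32  0.5  -0.4 ] 15.67
bot top 662 [-0.10639016 -0.10629095 -0.10403169]
tier bot 5782 [-0.10070125 -0.09736966 -0.08090228]
mid top 1116 [-0.06147382 -0.06105555 -0.05899554]
tier mid 10061 [-0.05533099 -0.05148142 -0.03258993]
rim 0 
17.825
```

View pics/w3.png

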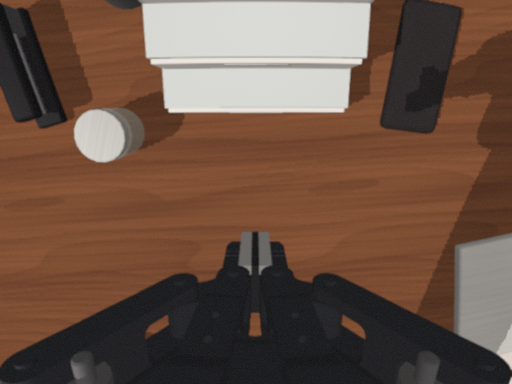

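Both drawers are shut: the panels sit flush with the tier fronts at rows 62 and 108, and the jar and wrist rest are undisturbed. Now the lid, along its arc from behind.

```bash
python3 - <<'E'
from h import *
def arc(d,s=.095):
    t=np.radians(d); return W(.0993-s*np.cos(t)+.004*np.sin(t)+.0115,0,.136+s*np.sin(t)+.004*np.cos(t))
bot.move_straight(W(-.17,0,.33),rate=.2)
bot.move_ptp(W(.115,0,.33),q(0))
bot.move_straight(W(.115,0,.235),rate=.12)
print(inv(bot.get_position()),np.round(bot.get_ft_force(),2),bot.get_clock())
bot.move_straight(arc(75),rate=.05,stop_force=8)
for d in list(range(68,12,-7))+[10,6,3,0,-3,-6]:
    r=bot.move_straight(arc(d),rate=.05 if d>14 else .02,stop_force=10)
    print(d,r,inv(bot.get_position()),np.round(bot.get_ft_force(),2))
    if r: break
print(bot.get_clock())
E
```

```text
[0.1152, -0.0, 0.2362] [1.06 0.28 0.25] 20.4167
68 False [0.0787, 0.0, 0.2256] [ 1.32  0.44 -0.51]
61 False [0.068, -0.0, 0.221] [ 0.07 -0.51  0.02]
54 False [0.0579, 0.0, 0.2151] [ 1.14  0.09 -0.02]
47 False [0.0487, 0.0, 0.208] [ 0.47 -0.68 -0.03]
40 False [0.0403, 0.0, 0.1999] [ 0.37 -0.13  0.87]
33 False [0.033, 0.0, 0.1908] [-0.29  0.23 -0.14]
26 False [0.0269, 0.0, 0.1809] [ 0.  -0.3 -0.7]
19 False [0.022, 0.0, 0.1703] [-0.46 -0.66 -0.79]
10 False [0.0179, 0.0, 0.1564] [-0.54 -1.07 -0.51]
6 False [0.0167, 0.0, 0.1497] [0.17 0.55 0.93]
3 False [0.0161, -0.0, 0.1448] [-0.8  0.5 -0.3]
0 True [0.0159, -0.0, 0.14] [-1.53  0.85  5.29]
26.2667
```

```bash
python3 - <<'E'
from h import *
print(bot.move_straight(W(.016,0,.1375),rate=.01,stop_force=8),inv(bot.get_position()),np.round(bot.get_ft_force(),2))
bot.move_straight(W(.016,0,.33),rate=.15)
P,_,p=cloud("wrist"); L=(P-O)@Rz
for a in(.0,.01,.02,.03,.04,.05,.06,.08):
    s=L[(abs(L[:,1])<.08)&(abs(L[:,0]-a)<.004)&(L[:,2]>.11)&(L[:,2]<.18)]; print(a,len(s),np.median(s[:,2]) if len(s) else "")
bot.move_ptp(W(-.2,.25,.35),q(0))
P,_,p=cloud("side"); L=(P-O)@Rz; cv2.imwrite("pics/s2.png",p[120:380,150:450].repeat(2,0).repeat(2,1))
for a in(.0,.02,.05,.08):
    s=L[(abs(L[:,1])<.08)&(abs(L[:,0]-a)<.004)&(L[:,2]>.11)&(L[:,2]<.18)]; print("side",a,len(s),np.median(s[:,2]) if len(s) else "")
for t in("jar","pen_cup","wrist_rest","stapler"): print(t,[np.round(r["position"],3).tolist() for r in bot.find_in("side",t)[:1]])
print(bot.get_clock())
E
```

```text
True [0.0159, -0.0, 0.14] [-2.89  0.58  7.85]
0.0 961 0.14128763494533475
0.01 974 0.1412866878078648
0.02 997 0.141274702177968
0.03 1002 0.14129080578070163
0.04 1019 0.14122860237870505
0.05 1018 0.14127274660375763
0.06 1108 0.1413123764962411
0.08 1153 0.14148215347659254
side 0.0 172 0.1413351716719391
side 0.02 169 0.14133648684324507
side 0.05 162 0.14156613037071736
side 0.08 155 0.14157152950819252
jar [[0.564, -0.336, 0.016]]
pen_cup [[0.701, 0.023, 0.083]]
wrist_rest [[0.563, -0.336, 0.019]]
stapler [[0.596, 0.14, 0.043]]
29.45
```

View pics/s2.png

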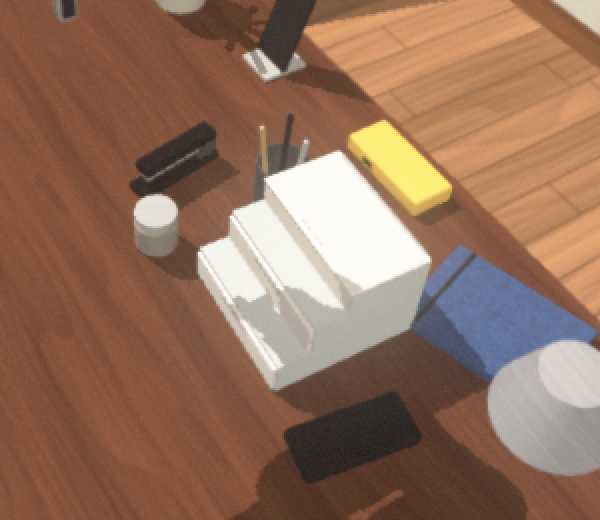

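The lid is level (141 mm everywhere, at crop pixel (345,215)). Both drawers are shut, and the jar (157,225), stapler, cup and wrist rest are where they were.

```bash
python3 -c "
from bench import bot
print(bot.hand_in())"
```

```text
the job is handed in; nothing more can be done
None
```

I pushed the middle drawer and then the bottom drawer shut and pressed the lid down until level, all gently with closed fingertips; nothing was grasped, the other things on the desk did not move, and the job was handed in at about 29.5 s.

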